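# Put the bronze bush away and slide the case shut

### The arm

A 6-joint arm with a two-finger parallel gripper is mounted at the origin on the work surface. World frame = base frame: x ahead of the robot, y to its left, z up, the work surface at z = 0. Lengths are in m, angles in rad, forces in N, time in s.
With the tool pointing down it reaches from about 0.35 to 0.975 m from the base axis. Payload 4.9 kg.
Tool frame: the origin (TCP) lies at the very end of the fingers, on their centre line; the grasp point (between the pads) lies 19 mm behind it; z points along the fingers, x is the direction in which the jaws open and shut, and the axes are right-handed (so a half turn about z gives the same grasp; the last joint's range is limited). The gripper opens to 85 mm and grips with 20 to 120 N. Pads are 22 mm wide; open, the fingers measure 114 mm over their backs; the gripper's body (76 mm by 85 mm) begins 54 mm behind the grasp point. The pads swing forward as they close: fully open they stand 13 mm farther back than shut.
Start: joints at [1.097, 0.053, 1.613, -0, 1.476, -0.119], TCP at [0.217, 0.586, 0.231] pointing down, gripper open.
Joint ranges: [-3.01, 3.01], [-1.01, 2.22], [0.06, 2.58], [-1.02, 4.17], [0.09, 2.62], [-3.14, 3.14]. Speed limits (rad/s): [2.57, 2.57, 3.14, 3.14, 3.14, 3.14].

### API

Orientations are given as a unit quaternion [w, x, y, z].
In Python, from plant import * gives the robot as it stands.
- The arm moves only by the shell command python3 -m inch 'ROWS'. ROWS is text: rows parted by semicolons, each of 7 numbers parted by spaces: the shift along the tool's x, y, z in m, then the turn, a rotation vector about the tool's x, y, z in rad, then the closure, from 0 (fully open) to 1 (shut). A call has 1 to 10 rows; each row shifts and turns the commanded pose from where the row before left it, along the tool's axes as they then stand; what a row does not reach is not made up. A row lasts 1/12 s, in which the tool goes at most 41.7 mm and 7.16 degrees, less where a joint would pass 70% of its speed; a pose out of reach is approached as far as the arm can. A call with a gripper value outside its range is refused whole. The fingers move at their own pace and stop on an object; the grip force is fixed at half the most. Time passes only in rows, so rows that do not move let the fingers close. It gives the time, the measured TCP pose, the force and the opening at its end, in the units of the state.
- state(): the state, without advancing time (a new reading comes with each control period).
- grab_frame(name): name is "side" or "top"; returns the picture (480x640x3 uint8, blue, green, red); there is no depth.
- camera_info(name): a dict with "vertical_fov" (degrees; the focal length in pixels is half the picture's height over the tangent of half this angle, whatever the lens; pixels are square), "cx", "cy" (the principal point, pixels), "origin" and "rotation" of the camera in the world. Camera axes: x right, y down, z forward; pixel columns grow to the right and rows downward; lengths in m; the calibration is good to about 2 mm. A picture is of the moment at which its call begins. camera_info takes no time and is no camera call.
- job_done(): hands the job in, once; it reports no verdict.
The state is a dict: "time": time; "joint_pos": joint angles; "joint_vel": joint speeds; "joint_efforts": joint torques, N m; "tool_pos": TCP position; "tool_rot": TCP orientation; "contact_force": force on the tool from outside, world axes, zero at the start; "ft_torque": the same for the moment, N m; "gripper_width": opening from 0.0 (shut) to 1.0 (fully open).
Only numpy, scipy, OpenCV 4.12 (cv2) and the standard library are available. Lean on these libraries where they do the work, as an engineer would, in place of code of your own. Each camera call takes 0.05 s, during which the arm holds its last target.

### The job

Put the loose brass-coloured bush into the open well of the grey storage case, standing upright over the little brass stub, and let go of it. Then slide the case's yellow shutter fully shut: it is flush and has no handle, so press down on it just hard enough for it to move along with the fingers, and never load the thin sheet or its case with more than 22 N. Leave the other parts on the bench where they are.

Things in the scene. Friction and masses are not known exactly. Their poses are not given: they have to be found in the camera images.
- case: grey steel case fixed on the bench, 116 x 276 x 47 mm (own x, y, z); its yaw varies, its height by 3 mm. Origin: centre of the underside, z up. Open well at its -y end: x -46..46, y -130..-35 mm, floor at z = 6 mm. Around it side rails 12 mm thick and an end wall 8 mm thick, tops at z = 43.5 mm. From y = 25 to 138 mm a fixed cover (top z = 47 mm) hides the shutter's tail
- stub (a point): centre of the top of the brass stub in the well: 18 mm diameter with a coned top, 12 mm tall above the well's floor (floor 12 mm under this point)
- shutter (a joint): how far the shutter is open, in m: 0 = shut against the end wall, 0.095 = fully open; it starts 70 to 95 mm open. The shutter is a flat yellow sheet 91.5 mm wide, 160 mm long, 3 mm thick; its leading edge lies at y = -130 mm + opening in the case's frame, and it shuts towards -y. It drags with about 5 N and stays where left; pressed below about 11 N, fingers may slip on it
- patch (a point): where the black patch (60 x 40 mm, the place to press, 34 mm behind the leading edge) comes to lie when the shutter is shut: on the case, level with the rails' tops. The patch lies farther to +y by the opening. The worn track is not measured: the sheet's top is 0 to 10 mm below the rails' tops, and it climbs or sinks up to 2 mm on its way. It does not give when pressed
- bush: brass-coloured plain bush (short tube), 34 mm outside diameter, 24 mm bore, 20 mm tall, 50 to 105 g, standing on the bench. Origin: centre of its underside, z along its axis
- collar: bystander: steel shaft collar, 42 mm outside diameter, 14 mm tall, loose. Origin: centre of the underside
- end_cap: bystander: black flanged cap, flange 48 mm diameter and 6 mm thick with a 28 mm stud, 24 mm tall in all, loose. Origin: centre of the underside
- bearing_box: bystander: blue box 75 x 75 x 45 mm, loose. Origin: centre of the underside
- cup: bystander: orange plastic cup, 72 mm rim, 85 mm tall, loose. Origin: centre of the underside
- spray_can: bystander: white can, 58 mm diameter, 180 mm tall, loose. Origin: centre of the underside
- cover_plate: bystander: dark steel cover plate 130 x 110 x 10 mm with a large hole, lying flat, loose. Origin: centre of the underside
Mind the look-alikes: they are no part of the job. Several things have the shape of the bush; the one meant has the colours described above.

How it is judged:
On the way, in this order (a step that is already met when the one before it is completed fails the run):
1. the bush stands in the well over the stub, released, with the shutter still open (horizontal distance between bush and stub below 0.006 m and z of bush in the frame of case below 0.009 m and angle between bush's own z axis and vertical below 0.1 rad and contact force between the fingers and bush below 0.1 N and value of joint shutter above 0.05 m), for 0.2 s.
2. the shutter is slid fully shut (value of joint shutter below 0.003 m), for 0.2 s.
At the end, for the whole second after the job is handed in: The bush stands upright (within 0.1 rad) over the stub in the well, its axis within 6 mm of the stub's and its foot within 3 mm of the well's floor, at rest; the shutter is within 3 mm of fully shut (horizontal distance between bush and stub below 0.006 m and z of bush in the frame of case below 0.009 m and angle between bush's own z axis and vertical below 0.1 rad and value of joint shutter below 0.003 m and linear speed of bush below 0.02 m/s); the robot touches nothing.
It fails at once if the fingers press on the shutter or the case with more than 22 N (contact force between the fingers and case above 22 N).
It fails at once if another part on the bench (collar, cap, box, cup, can or plate) is moved by more than 25 mm (distance of any of collar, end_cap, bearing_box, cup, spray_can, cover_plate from where it was at the start of the episode above 0.025 m).
It also fails if it takes over 56 s, if anything falls off the work surface, if the arm or the gripper's body presses on something with over 40 N, if the wrist force passes 120 N, or if a joint passes its speed limit or range.

## Working session

There is one attempt and no reset: what is moved stays moved. The work goes in short steps, Python scripts to look and compute and a shell command to move; the robot and the scene stay as the last step left them, time stands still between calls to the robot, and variables do not carry over. Pictures are saved under pics/ and viewed, and the job is handed in when it is done.

```bash
ls; mkdir -p pics; python3 - <<'E'
from plant import *
import cv2
s=state();print({k:(v if not hasattr(v,'tolist') else v.tolist()) for k,v in s.items()})
for n in("side","top"):
    print(camera_info(n)); cv2.imwrite(f"pics/{n}0.png",grab_frame(n))
E
```

```text
pics
{'time': 0.0, 'joint_pos': [1.0969707040516359, 0.05334460460941065, 1.6142950829071203, 2.511074911342221e-05, 1.4759889006478648, -0.11905196737951673], 'joint_vel': [-0.0004019572787865429, 0.0013723821547577946, -0.0007885734587667089, -0.000868336198665616, 3.899063386150883e-05, 0.0012353649686615445], 'joint_efforts': [-0.0027263962692813948, -39.37219977378845, -37.015414237976074, -0.0004571859426505398, 0.007389846432488412, 9.964527123429434e-06], 'tool_pos': [0.21685010407186345, 0.5855143333157804, 0.2300699639416003], 'tool_rot': [0.000467113424854548, 0.820785898265999, 0.5712350416373655, -0.0009045541899623334], 'contact_force': [0.4242479551008689, 0.7908807135253361, -0.17013698000762942], 'ft_torque': [-0.006749958333922771, 0.0017625663406604982, 0.04183872275013705], 'gripper_width': 1.0038152909077607}
{'vertical_fov': 54.783445347300216, 'cx': 316.8273220139352, 'cy': 240.5795330305444, 'origin': array([ 0.18875809, -0.6807775 ,  0.696082  ]), 'rotation': array([-0.41432338,  0.87226267, -0.23856443,  0.1028639 ])}
{'vertical_fov': 45.04839818951354, 'cx': 310.73613969570533, 'cy': 239.43637141122966, 'origin': array([ 0.28028005, -0.00304132,  1.73992651]), 'rotation': array([-0.05694168,  0.71194192, -0.69751098,  0.05809288])}
```

View pics/side0.png

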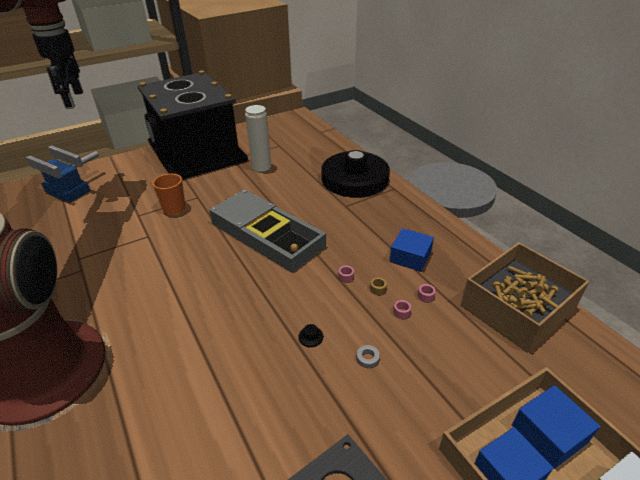

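View pics/top0.png

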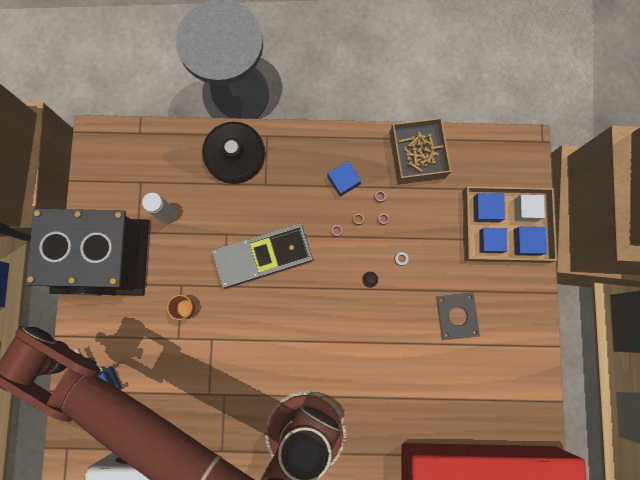

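The side view shows the brass bush at (379,286). Three pink look-alikes are at (346,274), (402,309) and (427,293), and the grey collar is at (368,356). In the top view the brass bush is at (358,219), pink rings are at (336,230), (383,218) and (380,196), and the collar is at (402,258). The case runs from (215,270) to (310,245), with its well at the right end and the stub at about (291,247). I choose the brass one and will check it in a close crop.

```bash
cat > h.py <<'E'
import numpy as np, cv2
from scipy.spatial.transform import Rotation as R
from plant import *
def cam(n):
    c=camera_info(n); q=c["rotation"]; f=240/np.tan(np.radians(c["vertical_fov"]/2))
    return np.array(c["origin"]),R.from_quat([q[1],q[2],q[3],q[0]]).as_matrix(),f,c["cx"],c["cy"]
def ray(n,u,v):
    o,M,f,cx,cy=cam(n); d=M@np.array([(u-cx)/f,(v-cy)/f,1]); return o,d/np.linalg.norm(d)
def plane(n,u,v,z):
    o,d=ray(n,u,v); return o+d*(z-o[2])/d[2]
def tri(p,q):
    o1,d1=ray("top",*p);o2,d2=ray("side",*q)
    A=np.array([d1,-d2]).T; s=np.linalg.lstsq(A,o2-o1,rcond=None)[0]
    a=o1+d1*s[0];b=o2+d2*s[1]; return (a+b)/2,np.linalg.norm(a-b)
def proj(n,P):
    o,M,f,cx,cy=cam(n); p=M.T@(np.array(P)-o); return p[0]/p[2]*f+cx,p[1]/p[2]*f+cy
E
python3 - <<'E'
from h import *
t=cv2.imread("pics/top0.png");s=cv2.imread("pics/side0.png")
a=cv2.resize(t[185:285,205:405],None,fx=4,fy=4,interpolation=cv2.INTER_CUBIC)[:, :]
cv2.imwrite("pics/tc.png",a)
b=cv2.resize(s[180:330,200:440],None,fx=3.3,fy=3.3,interpolation=cv2.INTER_CUBIC);cv2.imwrite("pics/sc.png",b)
print(plane("top",358,219,.02),plane("side",379,286,.01),proj("top",[0,0,0]))
print(tri((291,247),(294,247)))
E
```

```text
[ 0.62862596 -0.14489737  0.02      ] [ 0.63175023 -0.14897028  0.01      ] (np.float64(305.7448065630301), np.float64(432.8191534510943))
(array([0.54058847, 0.05624333, 0.00771575]), np.float64(0.00019187922982062363))
```

View pics/tc.png

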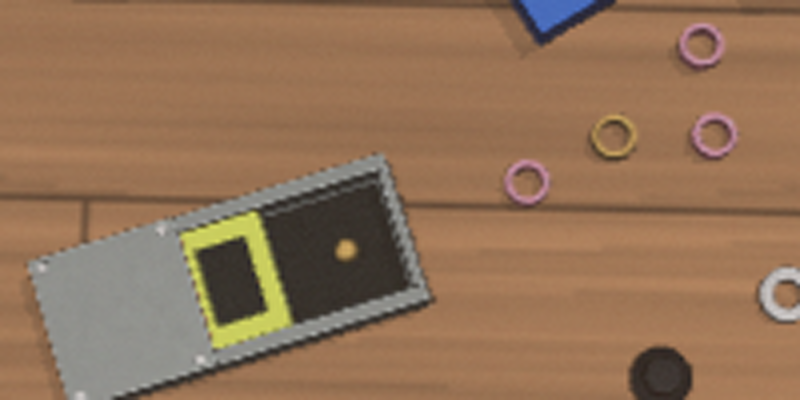

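View pics/sc.png

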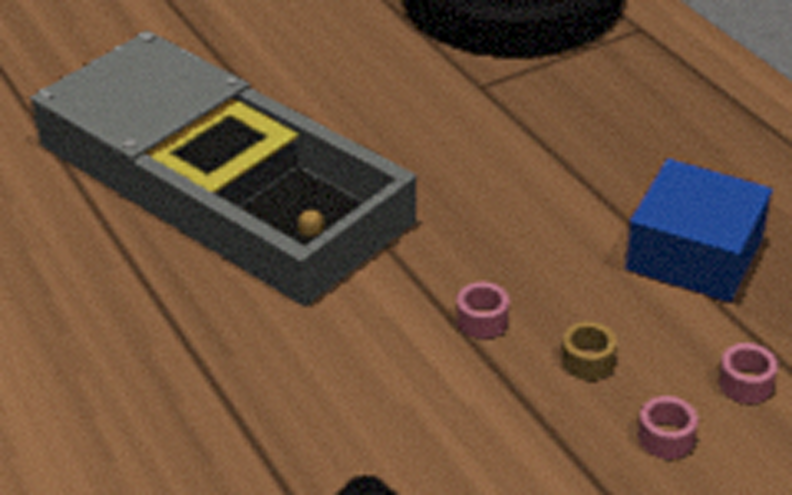

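The close crop confirms the choice: the brass ring is at crop (613,136), which is top pixel (358,219), and the others are pink. Next I measure precisely.

```bash
python3 - <<'E'
from h import *
t=cv2.imread("pics/top0.png");s=cv2.imread("pics/side0.png")
def blobs(im,x0,x1,y0,y1,hl,hh,name):
    hsv=cv2.cvtColor(cv2.GaussianBlur(im,(3,3),0),cv2.COLOR_BGR2HSV)[y0:y1,x0:x1]
    m=cv2.inRange(hsv,hl,hh)
    n,l,st,c=cv2.connectedComponentsWithStats(m)
    out=[(c[i]+[x0,y0]).round(2).tolist()+st[i].tolist() for i in range(1,n) if st[i,4]>8]
    print(name,out); return l==0,m
for nm,im,b in(("top",t,(345,371,206,232)),("side",s,(366,392,274,298))):
    c=im[b[2]:b[3],b[0]:b[1]]
    blobs(im,*b,(15,110,60),(30,255,255),"bush "+nm)
    # ring outer by contour
    m=cv2.inRange(cv2.cvtColor(cv2.GaussianBlur(c,(3,3),0),cv2.COLOR_BGR2HSV),(15,110,60),(30,255,255))
    k,_=cv2.findContours(m,cv2.RETR_EXTERNAL,cv2.CHAIN_APPROX_NONE)
    k=max(k,key=cv2.contourArea); e=cv2.minEnclosingCircle(k);print(e[0][0]+b[0],e[0][1]+b[2],e[1], cv2.boundingRect(k))
blobs(t,280,300,238,256,(10,80,80),(30,255,255),"stub top")
blobs(s,285,305,238,256,(8,80,60),(30,255,255),"stub side")
# yellow
for nm,im,b in(("top",t,(240,285,230,280)),("side",s,(235,300,200,245))):
    m=cv2.inRange(cv2.cvtColor(im,cv2.COLOR_BGR2HSV)[b[2]:b[3],b[0]:b[1]],(24,120,110),(36,255,255))
    k,_=cv2.findContours(m,cv2.RETR_EXTERNAL,cv2.CHAIN_APPROX_NONE);k=max(k,key=cv2.contourArea)
    print("yellow",nm,cv2.boxPoints(cv2.minAreaRect(k))+[b[0],b[2]])
    ap=cv2.approxPolyDP(k,4,True)[:,0]+[b[0],b[2]];print(ap.tolist())
# patch
# corners bigger crops
cv2.imwrite("pics/t2.png",cv2.resize(t[220:290,210:315],None,fx=7,fy=7,interpolation=cv2.INTER_CUBIC))
cv2.imwrite("pics/s2.png",cv2.resize(s[185:275,205:330],None,fx=6,fy=6,interpolation=cv2.INTER_CUBIC))
E
```

```text
bush top [[358.19, 218.69, 7, 7, 13, 12, 97]]
358.1666669845581 218.5 6.3465776443481445 (7, 7, 13, 12)
bush side [[378.25, 285.66, 3, 3, 19, 19, 275]]
378.5 285.5 9.924817085266113 (3, 3, 19, 19)
stub top [[291.09, 246.85, 8, 6, 7, 7, 34]]
stub side [[293.77, 246.7, 5, 5, 8, 9, 53]]
yellow top [[249.70415497 242.74221706]
 [268.84429359 236.9169569 ]
 [277.60034561 265.68684769]
 [258.46020699 271.51210785]]
[[269, 238], [251, 243], [259, 271], [277, 265]]
yellow side [[245.83529282 226.74118042]
 [279.61176682 205.2470603 ]
 [289.78235245 221.22941208]
 [256.00587845 242.72353363]]
[[289, 220], [271, 211], [246, 227], [265, 237]]
```

View pics/t2.png

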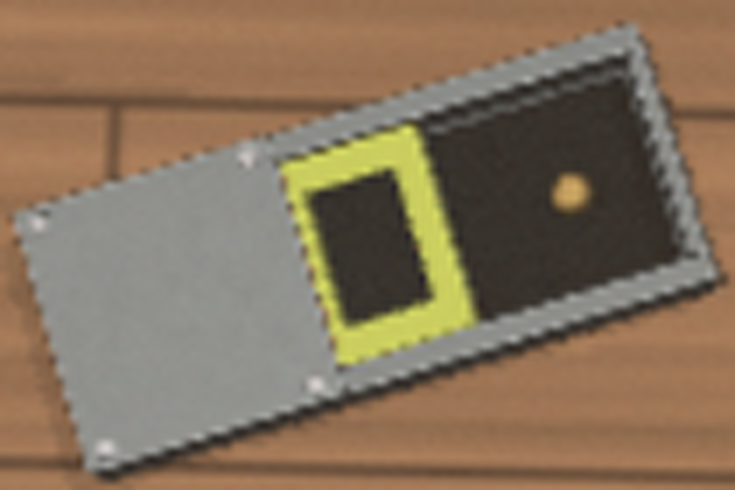

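View pics/s2.png

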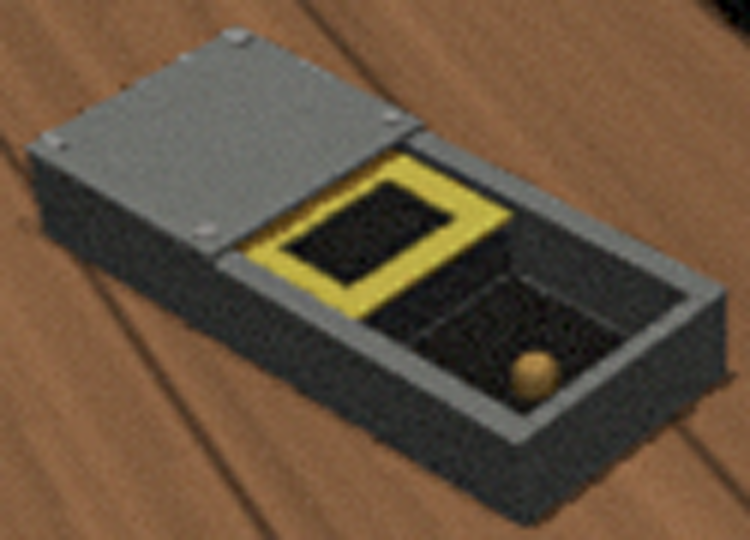

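```bash
python3 - <<'E'
from h import *
T=lambda x,y:((x+.5)/7-.5+210,(y+.5)/7-.5+220)
S=lambda x,y:((x+.5)/6-.5+205,(y+.5)/6-.5+185)
P={}
for n,a,b in(("endNear(+x world?)",(635,25),(724,290)),("endOther",(718,272),(520,441)),("covA",(15,217),(28,150)),("covFar",(15,217),(230,27)),("covB",(88,470),(28,150)),
 ("shA",(417,125),(513,213)),("shB",(480,322),(352,318)),("patch1",(393,168),(455,215)),("patch2",(436,296),(350,287))):
    P[n]=tri(T(*a),S(*b)); print(n,P[n][0].round(4),round(P[n][1],4))
print("bush tri-ish", plane("top",358.19,218.69,.02), plane("top",358.19,218.69,.018))
print("bush mid side",plane("side",378.4,285.6,.01))
print("stub",tri((291.09,246.85),(293.77,246.2)),plane("top",291.09,246.85,.017),plane("side",293.77,246.2,.017))
E
```

```text
endNear(+x world?) [0.6086 0.0292 0.0393] 0.0002
endOther [ 0.5023 -0.0081  0.0404] 0.0009
covA [0.4753 0.3026 0.0065] 0.0992
covFar [0.5185 0.2894 0.0444] 0.0019
covB [0.4134 0.2542 0.0404] 0.0004
shA [0.565  0.1211 0.0338] 0.0018
shB [0.4809 0.0916 0.0361] 0.0022
patch1 [0.5452 0.131  0.0345] 0.0
patch2 [0.4905 0.1111 0.0343] 0.0006
bush tri-ish [ 0.62959565 -0.14546652  0.02      ] [ 0.63000184 -0.14563214  0.018     ]
bush mid side [ 0.63137582 -0.14737924  0.01      ]
stub (array([0.54034306, 0.05598463, 0.01051354]), np.float64(0.0004126633337115026)) [0.53956416 0.05569718 0.017     ] [0.53681156 0.04905188 0.017     ]
```

Results in the world frame:
- **Case:** yaw is about 18.9° and its centre is about (0.511, 0.141). The two long edges measure 275 and 277 mm against 276 mm given.
- **Heights:** triangulated z reads about 4 mm low, so I'll use planes at known heights in the top view.
- **Shutter:** about 93 mm open.
- **Stub:** (0.5395, 0.0557).
- **Bush:** (0.6296, -0.1455).

I will grip along the case's x for both pick and place, so first I turn the tool by +0.888 rad about its z.

```bash
python3 -m inch '0 0 0 0 0 .111 .4;0 0 0 0 0 .111 .4;0 0 0 0 0 .111 .4;0 0 0 0 0 .111 .4;0 0 0 0 0 .111 .4;0 0 0 0 0 .111 .4;0 0 0 0 0 .111 .4;0 0 0 0 0 .111 .4'
cat >> h.py <<'E'
def togo(P):
    s=state();q=s["tool_rot"];M=R.from_quat([q[1],q[2],q[3],q[0]]).as_matrix()
    print("pos",np.round(s["tool_pos"],4),"x",M[:,0].round(4),"z",M[:,2].round(4),"t",s["time"],"F",np.round(s["contact_force"],1),"w",s["gripper_width"])
    print("togo tool",(M.T@(np.array(P)-s["tool_pos"])).round(4))
E
python3 -c "
from h import *
togo([.6300,-.1458,.12])"
```

```text
time: 0.77
tool_pos: [0.2169, 0.5857, 0.2305]
tool_rot: [0.001, 0.987, 0.161, -0.0]
contact_force: [-0.1, -0.2, -0.1]
gripper_width: 0.598
pos [0.2169 0.5857 0.2305] x [ 9.484e-01  3.169e-01 -9.000e-04] z [-6.0e-04 -1.1e-03 -1.0e+00] t 0.7667 F [-0.1 -0.2 -0.1] w 0.597820091362292
togo tool [0.16   0.8246 0.1111]
```

```bash
python3 -m inch '.0067 .0344 0 0 0 0 .4;.0067 .0344 0 0 0 0 .4;.0067 .0344 0 0 0 0 .4;.0067 .0344 0 0 0 0 .4;.0067 .0344 0 0 0 0 .4;.0067 .0344 0 0 0 0 .4;.0067 .0344 0 0 0 0 .4;.0067 .0344 0 0 0 0 .4;.0067 .0344 0 0 0 0 .4;.0067 .0344 0 0 0 0 .4'
python3 -m inch '.0067 .0344 0 0 0 0 .4;.0067 .0344 0 0 0 0 .4;.0067 .0344 0 0 0 0 .4;.0067 .0344 0 0 0 0 .4;.0067 .0344 0 0 0 0 .4;.0067 .0344 0 0 0 0 .4;.0067 .0344 0 0 0 0 .4;.0067 .0344 0 0 0 0 .4;.0067 .0344 0 0 0 0 .4;.0067 .0344 0 0 0 0 .4'
python3 -c "
from h import *
togo([.6300,-.1458,.08])"
```

```text
time: 1.6
tool_pos: [0.3916, 0.2803, 0.2309]
tool_rot: [0.0, 0.987, 0.163, -0.0]
contact_force: [0.4, 0.5, -0.1]
gripper_width: 0.599
time: 2.43
tool_pos: [0.5659, -0.0238, 0.2307]
tool_rot: [-0.0, 0.987, 0.163, -0.0]
contact_force: [-0.9, 0.3, 0.3]
gripper_width: 0.601
pos [ 0.5659 -0.0238  0.2307] x [ 9.468e-01  3.218e-01 -6.000e-04] z [-7.e-04  2.e-04 -1.e+00] t 2.4333 F [-0.9  0.3  0.3] w 0.6010047818051175
togo tool [0.0215 0.1362 0.1507]
```

```bash
python3 -m inch '.0043 .0272 .020 0 0 0 .4;.0043 .0272 .020 0 0 0 .4;.0043 .0272 .020 0 0 0 .4;.0043 .0272 .020 0 0 0 .4;.0043 .0272 .020 0 0 0 .4;0 0 .025 0 0 0 .4;0 0 .025 0 0 0 .4;0 0 0 0 0 0 .4;0 0 0 0 0 0 .4'
python3 - <<'E'
from h import *
togo([.6300,-.1458,.06])
s=grab_frame("side");t=grab_frame("top")
a=cv2.resize(s[200:340,300:460],None,fx=4,fy=4);b=cv2.resize(t[170:270,310:410],None,fx=4,fy=4)
cv2.imwrite("pics/a1.png",a);cv2.imwrite("pics/b1.png",b)
E
```

```text
time: 3.18
tool_pos: [0.628, -0.1433, 0.0789]
tool_rot: [-0.001, 0.987, 0.163, -0.002]
contact_force: [0.5, 0.6, 0.2]
gripper_width: 0.598
pos [ 0.628  -0.1433  0.0789] x [ 0.9467  0.3221 -0.004 ] z [-0.0048  0.0017 -1.    ] t 3.1833 F [0.5 0.6 0.2] w 0.5979732297562921
togo tool [0.0011 0.003  0.0189]
```

View pics/a1.png

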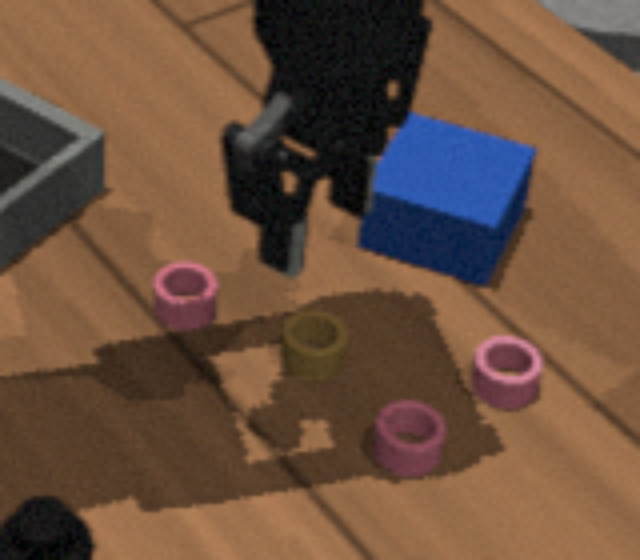

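View pics/b1.png

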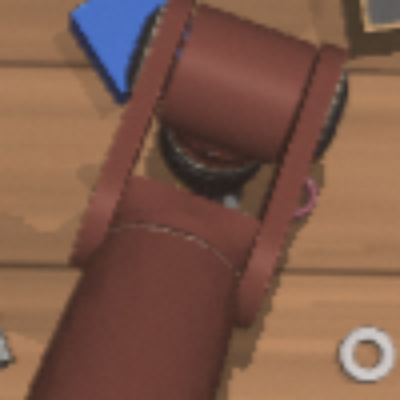

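Side crop: the open fingers are over the brass bush at (315,345), and the pink rings and blue box stay clear. The top view is blocked by the arm. I trim the position and descend.

```bash
python3 -m inch '.001 .003 .015 0 0 0 .4;0 0 .015 0 0 0 .4;0 0 .015 0 0 0 .4;0 0 .010 0 0 0 .4;0 0 .010 0 0 0 .4;0 0 .005 0 0 0 .4;0 0 0 0 0 0 .4;0 0 0 0 0 0 .4'
python3 - <<'E'
from h import *
togo([.6303,-.1462,.003])
s=grab_frame("side")
cv2.imwrite("pics/a2.png",cv2.resize(s[200:340,300:460],None,fx=4,fy=4))
E
```

```text
time: 3.95
tool_pos: [0.6316, -0.1464, 0.0109]
tool_rot: [-0.0, 0.987, 0.163, -0.0]
contact_force: [0.3, -0.3, -0.2]
gripper_width: 0.602
pos [ 0.6316 -0.1464  0.0109] x [ 9.467e-01  3.221e-01 -5.000e-04] z [-6.e-04  2.e-04 -1.e+00] t 3.95 F [ 0.3 -0.3 -0.2] w 0.6020933103932644
togo tool [-0.0011 -0.0006  0.0079]
```

View pics/a2.png

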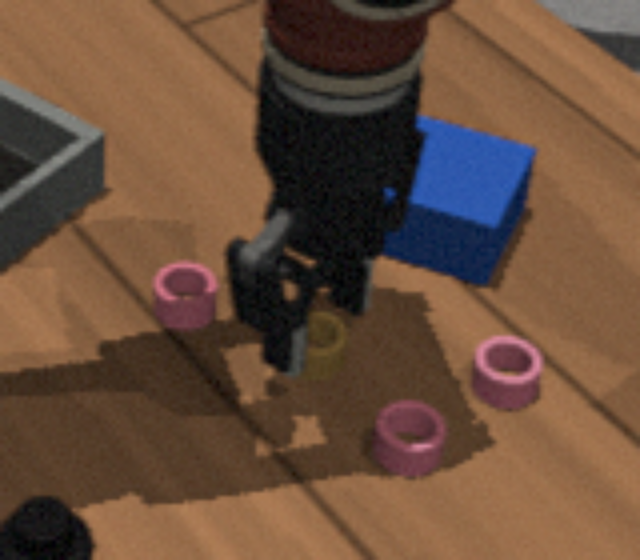

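The fingers straddle the bush: near tip at (283,360), far tip at (360,295), bush between them at (320,345). I lower the last bit and close.

```bash
python3 -m inch '0 0 .004 0 0 0 .4;0 0 .004 0 0 0 .4;0 0 0 0 0 0 .4;0 0 0 0 0 0 .8;0 0 0 0 0 0 .8;0 0 0 0 0 0 .8;0 0 0 0 0 0 .8;0 0 0 0 0 0 .8'
python3 - <<'E'
from h import *
togo([.6303,-.1462,.003])
E
```

```text
time: 4.67
tool_pos: [0.632, -0.1465, 0.0037]
tool_rot: [0.0, 0.987, 0.163, 0.0]
contact_force: [0.5, -0.3, 0.5]
gripper_width: 0.368
pos [ 0.632  -0.1465  0.0037] x [9.467e-01 3.222e-01 7.000e-04] z [ 8.e-04 -3.e-04 -1.e+00] t 4.6667 F [ 0.5 -0.3  0.5] w 0.368217079513416
togo tool [-0.0015 -0.0009  0.0007]
```

```bash
python3 -m inch '0 0 0 0 0 0 .8;0 0 0 0 0 0 .8;0 0 -.02 0 0 0 .8;0 0 -.02 0 0 0 .8;0 0 -.02 0 0 0 .8;0 0 -.02 0 0 0 .8;0 0 -.02 0 0 0 .8;0 0 0 0 0 0 .8;0 0 0 0 0 0 .8'
python3 - <<'E'
from h import *
togo([.6303,-.1462,.003])
s=grab_frame("side")
cv2.imwrite("pics/a3.png",cv2.resize(s[180:320,300:460],None,fx=4,fy=4))
E
```

```text
time: 5.42
tool_pos: [0.6323, -0.1466, 0.1041]
tool_rot: [0.001, 0.987, 0.163, 0.001]
contact_force: [-0.5, 0.1, -1.4]
gripper_width: 0.366
pos [ 0.6323 -0.1466  0.1041] x [0.9467 0.3222 0.0017] z [ 2.e-03 -7.e-04 -1.e+00] t 5.4167 F [-0.5  0.1 -1.4] w 0.3655629212941577
togo tool [-0.0019 -0.0012  0.1011]
```

View pics/a3.png

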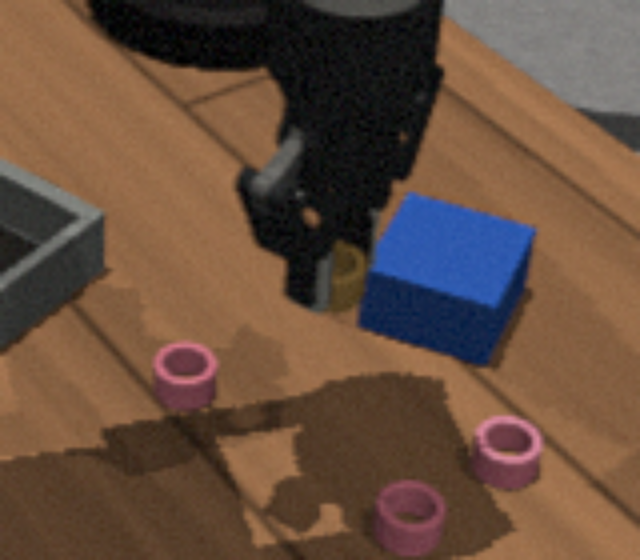

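The bush is held upright at crop (345,275) and lifted clear, with the other parts unmoved. Next I cross-check the camera biases at known heights for the stub target.

```bash
python3 - <<'E'
from h import *
T=lambda x,y:((x+.5)/7-.5+210,(y+.5)/7-.5+220)
S=lambda x,y:((x+.5)/6-.5+205,(y+.5)/6-.5+185)
for z in(.0435,.045):
  for a,b in(((635,25),(724,290)),((718,272),(520,441))):
    print(z,plane("top",*T(*a),z)[:2].round(4),plane("side",*S(*b),z)[:2].round(4))
print(plane("top",*T(88,470),.047).round(4),plane("side",*S(28,150),.047).round(4),plane("top",*T(15,217),.047).round(4),plane("side",*S(230,27),.047).round(4))
for z in(.012,.014): print("stub side",z,plane("side",293.77,246.7,z).round(4))
print("bush0",plane("top",358.19,218.69,.02).round(4),plane("side",378.3,285.6,.01).round(4))
s=grab_frame("side")
m=cv2.inRange(cv2.cvtColor(cv2.GaussianBlur(s,(3,3),0),cv2.COLOR_BGR2HSV)[235:262,376:400],(15,110,40),(32,255,255))
k,_=cv2.findContours(m,cv2.RETR_EXTERNAL,cv2.CHAIN_APPROX_NONE)
for c in k:
  if cv2.contourArea(c)>8: print(cv2.boundingRect(c))
print("predicted bush centre px",proj("side",[.6323,-.1466,.1104]))
E
```

```text
0.0435 [0.6077 0.0292] [0.606  0.0247]
0.0435 [ 0.5023 -0.0083] [ 0.5003 -0.0113]
0.045 [0.6074 0.0292] [0.605  0.0231]
0.045 [ 0.5021 -0.0083] [ 0.4996 -0.0128]
[0.413  0.2532 0.047 ] [0.4109 0.2448 0.047 ] [0.5191 0.2888 0.047 ] [0.5163 0.2856 0.047 ]
stub side 0.012 [0.5385 0.0529 0.012 ]
stub side 0.014 [0.5375 0.0507 0.014 ]
bush0 [ 0.6296 -0.1455  0.02  ] [ 0.6312 -0.1473  0.01  ]
(5, 6, 10, 19)
predicted bush centre px (np.float64(381.97596984795234), np.float64(248.4644872869571))
```

```bash
python3 -m inch '-.004 -.0365 0 0 0 0 .8;-.004 -.0365 0 0 0 0 .8;-.004 -.0365 0 0 0 0 .8;-.004 -.0365 0 0 0 0 .8;-.004 -.0365 0 0 0 0 .8;-.0015 -.0365 0 0 0 0 .8;0 0 0 0 0 0 .8;0 0 0 0 0 0 .8;0 0 0 0 0 0 .8'
python3 - <<'E'
from h import *
togo([.5411,.0540,.06])
E
```

```text
time: 6.27
tool_pos: [0.5401, 0.0539, 0.1019]
tool_rot: [-0.0, 0.987, 0.164, -0.001]
contact_force: [0.9, -0.3, -1.0]
gripper_width: 0.364
pos [0.5401 0.0539 0.1019] x [ 0.9465  0.3227 -0.0021] z [-2.1e-03 -3.0e-04 -1.0e+00] t 6.2667 F [ 0.9 -0.3 -1. ] w 0.36391198453649287
togo tool [0.0011 0.0002 0.0419]
```

```bash
python3 -m inch '.001 0 .02 0 0 0 .8;0 0 .02 0 0 0 .8;0 0 0 0 0 0 .8;0 0 0 0 0 0 .8'
python3 - <<'E'
from h import *
togo([.5411,.0540,.06])
s=grab_frame("side")
cv2.imwrite("pics/a4.png",cv2.resize(s[170:280,220:360],None,fx=5.5,fy=5.5,interpolation=cv2.INTER_CUBIC))
s=grab_frame("top")
cv2.imwrite("pics/b4.png",cv2.resize(s[200:300,230:330],None,fx=5.5,fy=5.5,interpolation=cv2.INTER_CUBIC))
E
```

```text
time: 6.6
tool_pos: [0.5407, 0.0532, 0.0616]
tool_rot: [-0.0, 0.987, 0.162, -0.002]
contact_force: [0.1, -0.1, -0.5]
gripper_width: 0.37
pos [0.5407 0.0532 0.0616] x [ 0.9473  0.3204 -0.0039] z [-0.0041 -0.     -1.    ] t 6.6 F [ 0.1 -0.1 -0.5] w 0.3703389943480763
togo tool [ 0.0007 -0.0007  0.0016]
```

View pics/a4.png

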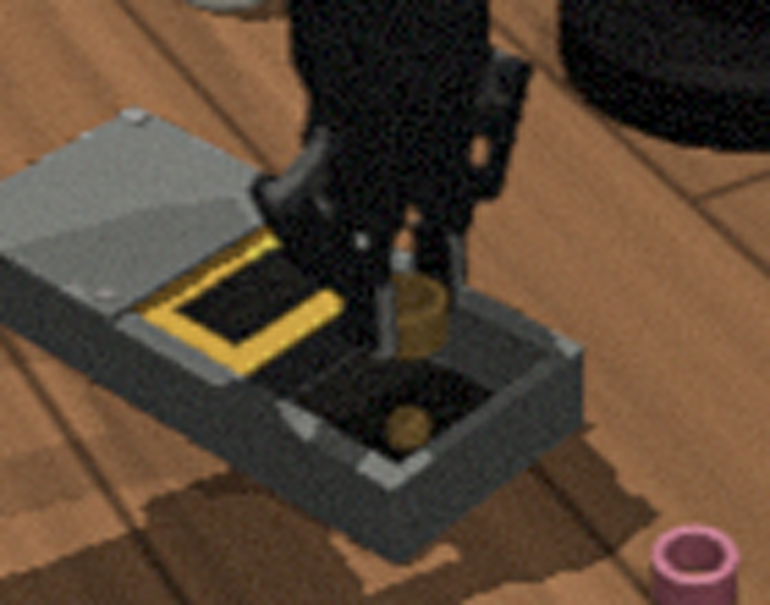

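View pics/b4.png

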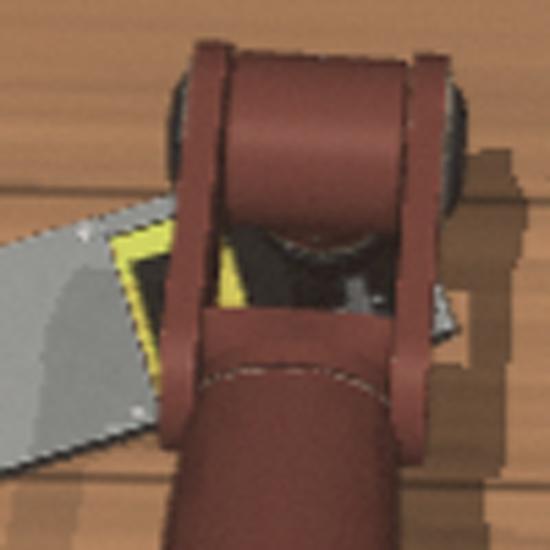

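```bash
python3 - <<'E'
from h import *
a=lambda P:tuple(((np.array(proj("side",P))-[220,170]+.5)*5.5-.5).round(1))
print("bush mid",a([.5407,.0532,.0679]),"stub if under",a([.5407,.0532,.0195]),a([.5407,.0532,.0135]))
o=np.array([.5407,.0532,.0679]);M=np.array([[.9467,.322],[.322,-.9467]])
# right silhouette
cd=cam("side")[1][:,0]; print("right edge",a(o+cd*.017),"left",a(o-cd*.017))
b=a([.5407,.0532,.0135])
for d in([.001,0],[0,.001]):
  w=M@np.array(d); print(d,np.array(a([.5407+w[0],.0532+w[1],.0135]))-b)
s=grab_frame("side")
m=cv2.inRange(cv2.cvtColor(cv2.GaussianBlur(s,(3,3),0),cv2.COLOR_BGR2HSV)[218:262,284:305],(8,90,35),(32,255,255))
n,l,st,c=cv2.connectedComponentsWithStats(m)
f=lambda u,v:((u-220+.5)*5.5-.5,(v-170+.5)*5.5-.5)
for i in range(1,n):
  if st[i,4]>8: print(st[i],f(c[i][0]+284,c[i][1]+218),f(st[i,0]+284-.5,0),f(st[i,0]+st[i,2]+284-.5,0),f(0,st[i,1]+218-.5),f(0,st[i,1]+st[i,3]+218-.5))
E
```

```text
bush mid (np.float64(405.4), np.float64(315.9)) stub if under (np.float64(411.3), np.float64(408.1)) (np.float64(412.0), np.float64(419.2))
right edge (np.float64(447.6), np.float64(315.9)) left (np.float64(363.2), np.float64(315.9))
[0.001, 0] [ 1.6 -1.2]
[0, 0.001] [1.7 0.9]
[  8   0  11  17 141] (np.float64(423.9946808510638), np.float64(309.3528368794326)) (np.float64(395.5), -932.75) (np.float64(456.0), -932.75) (-1207.75, np.float64(263.5)) (-1207.75, np.float64(357.0))
[ 6 26  9  8 58] (np.float64(408.1120689655173), np.float64(427.4568965517242)) (np.float64(384.5), -932.75) (np.float64(434.0), -932.75) (-1207.75, np.float64(406.5)) (-1207.75, np.float64(450.5))
```

```bash
python3 - <<'E'
from h import *
a=lambda P:((np.array(proj("side",P))-[220,170]+.5)*5.5-.5)
th=np.linspace(0,2*np.pi,73)
def sil(c,rs):
    q=np.array([a([c[0]+r*np.cos(t),c[1]+r*np.sin(t),z]) for r,z in rs for t in th]); return q.min(0).round(1),q.max(0).round(1)
print("bush pred",sil((.5407,.0532),[(.017,.0579),(.017,.0779)]))
print("stub pred",sil((.5407,.0532),[(.009,.006),(.009,.0145),(.004,.018)]))
s=cv2.resize(grab_frame("side")[205:260,280:315],None,fx=14,fy=14,interpolation=cv2.INTER_CUBIC)
cv2.imwrite("pics/a5.png",np.clip(s.astype(float)*1.8,0,255).astype(np.uint8))
E
```

```text
bush pred (array([361.7, 270.7]), array([448.6, 361.7]))
stub pred (array([390.3, 403.5]), array([434.4, 446.9]))
```

View pics/a5.png

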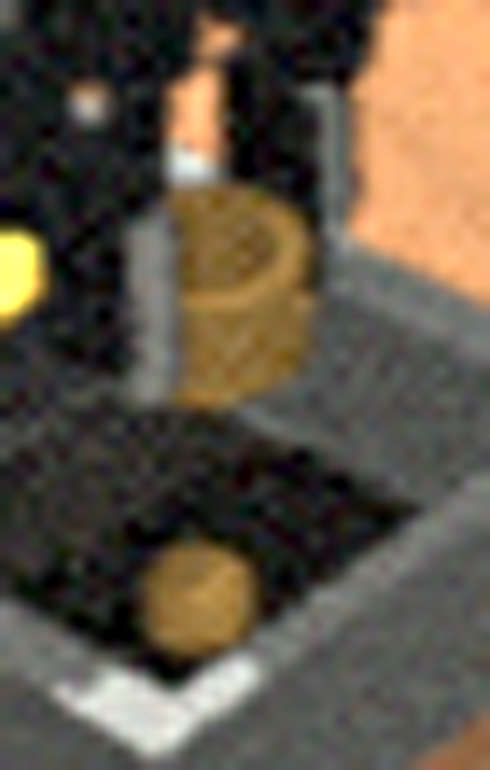

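```bash
python3 - <<'E'
from h import *
togo([.5411,.0540,.06])
s=state();p=np.array(s["tool_pos"]);q=s["tool_rot"];M=R.from_quat([q[1],q[2],q[3],q[0]]).as_matrix()
for dx in(-.017,.017):
  for dy in(-.011,.011):
    u=np.array(proj("side",p+M@np.array([dx,dy,0]))); print(dx,dy,u.round(1),((u-[280,205]+.5)*14).round(0))
th=np.linspace(0,2*np.pi,73)
def sil(c,rs):
    q=np.array([proj("side",[c[0]+r*np.cos(t),c[1]+r*np.sin(t),z]) for r,z in rs for t in th]); return q.min(0).round(1),q.max(0).round(1)
print("bench bush by TCP",sil((.632,-.1465),[(.017,0),(.017,.02)]),"meas [368.5,276.5]-[387.5,295.5]")
print("lifted",sil((.6323,-.1466),[(.017,.1004),(.017,.1204)]))
E
```

```text
pos [0.5429 0.0538 0.0647] x [0.9469 0.3215 0.0022] z [ 2.4e-03 -1.0e-04 -1.0e+00] t 6.8 F [ 0.1  0.1 -1.2] w 0.37048835146357456
togo tool [-0.0017 -0.0008  0.0047]
-0.017 -0.011 [285.3 229.4] [ 81. 348.]
-0.017 0.011 [292.5 233.3] [182. 404.]
0.017 -0.011 [295.8 222.2] [228. 248.]
0.017 0.011 [302.9 226. ] [328. 301.]
bench bush by TCP (array([369.9, 276.1]), array([387. , 294.5])) meas [368.5,276.5]-[387.5,295.5]
lifted (array([372.9, 238.9]), array([391.2, 258.1]))
```

```bash
python3 - <<'E'
from h import *
s=cv2.imread("pics/side0.png")[268:304,360:400]
cv2.imwrite("pics/a6.png",np.clip(cv2.resize(s,None,fx=14,fy=14,interpolation=cv2.INTER_CUBIC)*1.5,0,255).astype(np.uint8))
E
```

```text
(no output)
```

View pics/a6.png

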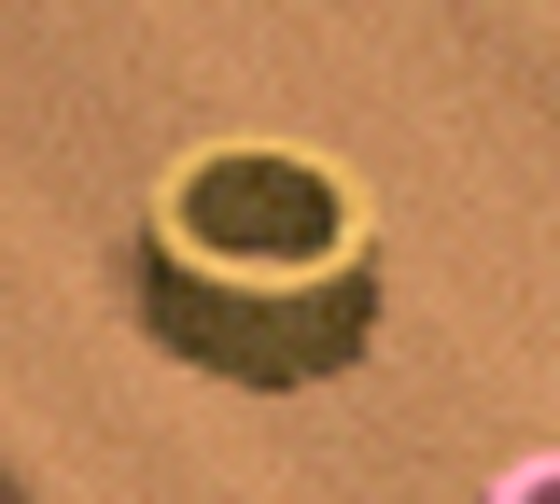

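The arm was still settling when I took that frame: TCP z read 0.0616, then 0.0647. With the later pose the finger tip projects correctly, so I let it settle and re-read.

```bash
python3 -m inch '0 0 0 0 0 0 .8;0 0 0 0 0 0 .8;0 0 0 0 0 0 .8;0 0 0 0 0 0 .8'
python3 - <<'E'
from h import *
togo([.5391,.0531,.040])
E
python3 -m inch '0 0 0 0 0 0 .8;0 0 0 0 0 0 .8'
python3 - <<'E'
from h import *
togo([.5391,.0531,.040])
E
```

```text
time: 7.13
tool_pos: [0.5419, 0.0543, 0.0637]
tool_rot: [0.0, 0.987, 0.163, 0.0]
contact_force: [-0.3, 0.7, -0.8]
gripper_width: 0.369
pos [0.5419 0.0543 0.0637] x [9.467e-01 3.222e-01 5.000e-04] z [ 6.e-04 -0.e+00 -1.e+00] t 7.1333 F [-0.3  0.7 -0.8] w 0.3688329795106412
togo tool [-0.0031  0.0002  0.0237]
time: 7.3
tool_pos: [0.5417, 0.0543, 0.0633]
tool_rot: [0.0, 0.987, 0.163, 0.0]
contact_force: [-0.2, 0.4, -1.8]
gripper_width: 0.364
pos [0.5417 0.0543 0.0633] x [0.9466 0.3223 0.    ] z [ 0. -0. -1.] t 7.3 F [-0.2  0.4 -1.8] w 0.3642072805815835
togo tool [-0.0029  0.0003  0.0233]
```

```bash
python3 -m inch '-.001 0 .008 0 0 0 .8;-.001 0 .008 0 0 0 .8;-.001 0 .007 0 0 0 .8;0 0 0 0 0 0 .8;0 0 0 0 0 0 .8;0 0 0 0 0 0 .8;0 0 0 0 0 0 .8;0 0 0 0 0 0 .8;0 0 0 0 0 0 .8;0 0 0 0 0 0 .8'
python3 - <<'E'
from h import *
im=grab_frame("side")
togo([.5391,.0531,.040])
p=np.array(state()["tool_pos"])
s=cv2.resize(im[205:260,280:315],None,fx=14,fy=14,interpolation=cv2.INTER_CUBIC)
cv2.imwrite("pics/a7.png",np.clip(s.astype(float)*1.8,0,255).astype(np.uint8))
th=np.linspace(0,2*np.pi,73)
def sil(c,rs):
    q=np.array([(np.array(proj("side",[c[0]+r*np.cos(t),c[1]+r*np.sin(t),z]))-[280,205]+.5)*14 for r,z in rs for t in th]); return q.min(0).round(1),q.max(0).round(1)
print("bush",sil(p,[(.017,p[2]-.0037),(.017,p[2]+.0163)]))
for h in(0,.0015,.003): print("stub if under",sil(p,[(.009,.006+h),(.009,.0145+h),(.004,.018+h)]))
for d in((.00947,.00322),(.00322,-.00947)): print(sil(p+[*d,0],[(.009,.006),(.009,.0145),(.004,.018)]))
E
```

```text
time: 8.13
tool_pos: [0.5391, 0.0533, 0.0406]
tool_rot: [0.0, 0.987, 0.163, 0.0]
contact_force: [0.4, -1.0, -0.5]
gripper_width: 0.368
pos [0.5391 0.0533 0.0406] x [9.467e-01 3.222e-01 5.000e-04] z [ 5.e-04 -0.e+00 -1.e+00] t 8.1833 F [ 0.5 -0.5 -1.5] w 0.36670534614100564
togo tool [-0.0001  0.0002  0.0006]
bush (array([ 80.8, 307.7]), array([299.2, 537.8]))
stub if under (array([145.7, 541.2]), array([258. , 651.8]))
stub if under (array([145.2, 534.2]), array([257.6, 644.8]))
stub if under (array([144.7, 527.2]), array([257.2, 637.9]))
(array([187.7, 511.5]), array([299.3, 621.3]))
(array([190.2, 566.3]), array([302.8, 677.6]))
```

View pics/a7.png

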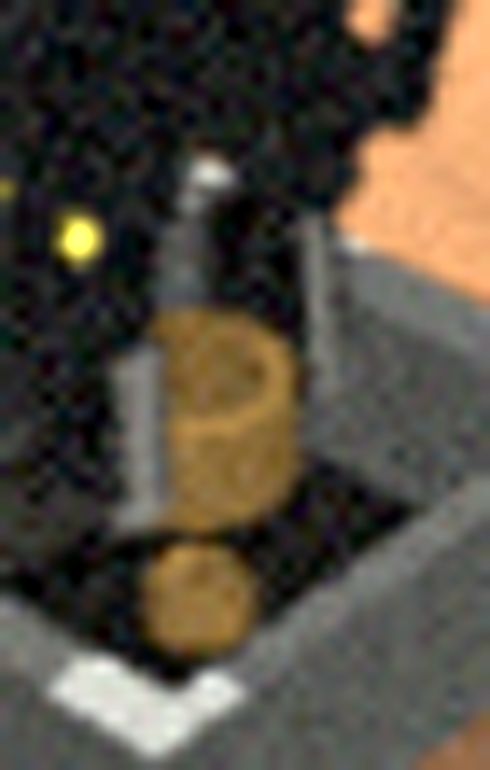

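The side crop shows the bush (right edge 300, bottom 530) almost exactly over the stub, whose centre is (200,598). The prediction agrees within about 1 mm, so I lower gently while watching the force.

```bash
python3 -m inch '-.0007 0.0003 .006 0 0 0 .8;0 0 .006 0 0 0 .8;0 0 .004 0 0 0 .8;0 0 0 0 0 0 .8;0 0 0 0 0 0 .8;0 0 0 0 0 0 .8;0 0 0 0 0 0 .8'
python3 - <<'E'
from h import *
im=grab_frame("side")
togo([.5391,.0531,.010])
s=cv2.resize(im[205:260,280:315],None,fx=14,fy=14,interpolation=cv2.INTER_CUBIC)
cv2.imwrite("pics/a8.png",np.clip(s.astype(float)*1.8,0,255).astype(np.uint8))
E
```

```text
time: 8.77
tool_pos: [0.5386, 0.0528, 0.0245]
tool_rot: [0.0, 0.987, 0.163, 0.0]
contact_force: [-0.4, 0.0, -1.7]
gripper_width: 0.367
pos [0.5386 0.0528 0.0246] x [9.467e-01 3.221e-01 5.000e-04] z [ 5.e-04 -0.e+00 -1.e+00] t 8.8167 F [ 0.4 -0.5 -1.5] w 0.3686963835628399
togo tool [ 0.0006 -0.0001  0.0146]
```

View pics/a8.png

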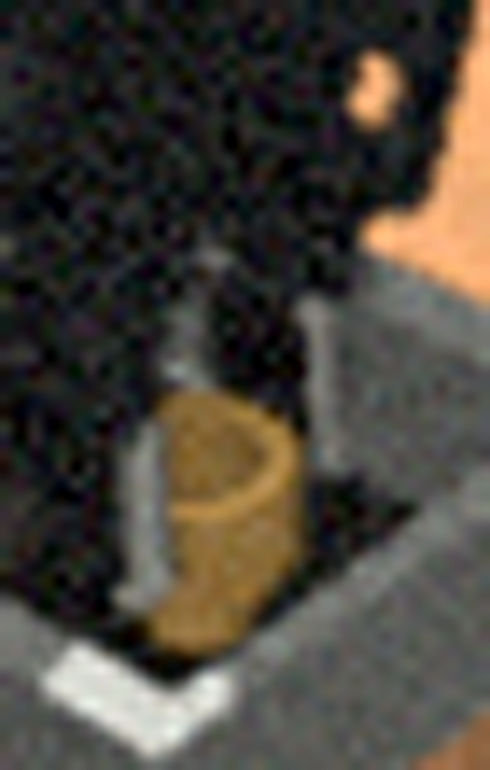

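```bash
python3 -m inch '0 0 .003 0 0 0 .8;0 0 .002 0 0 0 .8;0 0 0 0 0 0 .8;0 0 0 0 0 0 .8'; python3 -m inch '0 0 .002 0 0 0 .8;0 0 .002 0 0 0 .8;0 0 0 0 0 0 .8;0 0 0 0 0 0 .8'
```

```text
time: 9.15
tool_pos: [0.5381, 0.0528, 0.019]
tool_rot: [-0.0, 0.987, 0.163, -0.0]
contact_force: [-0.3, 0.0, -0.9]
gripper_width: 0.365
time: 9.48
tool_pos: [0.5381, 0.0528, 0.015]
tool_rot: [-0.0, 0.987, 0.163, -0.0]
contact_force: [-0.3, 0.2, -1.2]
gripper_width: 0.366
```

No contact force, and the bush foot is already below the stub's top, so it is threading on. I continue to the floor.

```bash
python3 -m inch '0 0 .002 0 0 0 .8;0 0 0 0 0 0 .8;0 0 0 0 0 0 .8'; python3 -m inch '0 0 .0015 0 0 0 .8;0 0 0 0 0 0 .8;0 0 0 0 0 0 .8'
```

```text
time: 9.73
tool_pos: [0.5382, 0.0528, 0.0132]
tool_rot: [-0.0, 0.987, 0.163, -0.0]
contact_force: [-0.3, -0.5, -0.5]
gripper_width: 0.37
time: 9.98
tool_pos: [0.5382, 0.0528, 0.0117]
tool_rot: [-0.0, 0.987, 0.163, -0.0]
contact_force: [-0.1, 0.5, -0.7]
gripper_width: 0.364
```

```bash
python3 -m inch '0 0 .001 0 0 0 .8;0 0 0 0 0 0 .8;0 0 0 0 0 0 .8'; python3 -m inch '0 0 .0007 0 0 0 .8;0 0 0 0 0 0 .8;0 0 0 0 0 0 .8'
```

```text
time: 10.23
tool_pos: [0.5383, 0.0528, 0.0107]
tool_rot: [-0.0, 0.987, 0.163, -0.0]
contact_force: [0.6, 0.5, -1.5]
gripper_width: 0.364
time: 10.48
tool_pos: [0.5383, 0.0528, 0.01]
tool_rot: [-0.0, 0.987, 0.163, -0.0]
contact_force: [0.7, 0.4, -1.1]
gripper_width: 0.369
```

```bash
python3 -m inch '0 0 .0008 0 0 0 .8;0 0 0 0 0 0 .8;0 0 0 0 0 0 .8'; python3 -m inch '0 0 .0008 0 0 0 .8;0 0 0 0 0 0 .8;0 0 0 0 0 0 .8'
```

```text
time: 10.73
tool_pos: [0.5383, 0.0528, 0.0092]
tool_rot: [-0.0, 0.987, 0.163, -0.0]
contact_force: [-0.7, -0.2, -0.0]
gripper_width: 0.37
time: 10.98
tool_pos: [0.5382, 0.0528, 0.0084]
tool_rot: [-0.0, 0.987, 0.163, -0.0]
contact_force: [-0.3, 0.1, -0.6]
gripper_width: 0.366
```

```bash
python3 -m inch '0 0 .0008 0 0 0 .8;0 0 0 0 0 0 .8;0 0 0 0 0 0 .8';  python3 -m inch '0 0 0.0008 0 0 0 .8;0 0 0 0 0 0 .8;0 0 0 0 0 0 .8'
python3 - <<'E'
from h import *
im=grab_frame("side")
s=cv2.resize(im[205:260,280:315],None,fx=14,fy=14,interpolation=cv2.INTER_CUBIC)
cv2.imwrite("pics/a9.png",np.clip(s.astype(float)*1.8,0,255).astype(np.uint8))
E
```

```text
time: 11.23
tool_pos: [0.5383, 0.0528, 0.0077]
tool_rot: [-0.0, 0.987, 0.163, -0.0]
contact_force: [-0.5, -0.3, -1.4]
gripper_width: 0.368
time: 11.48
tool_pos: [0.5384, 0.0528, 0.0077]
tool_rot: [-0.0, 0.987, 0.163, -0.0]
contact_force: [-4.6, -0.3, 5.6]
gripper_width: 0.362
```

View pics/a9.png

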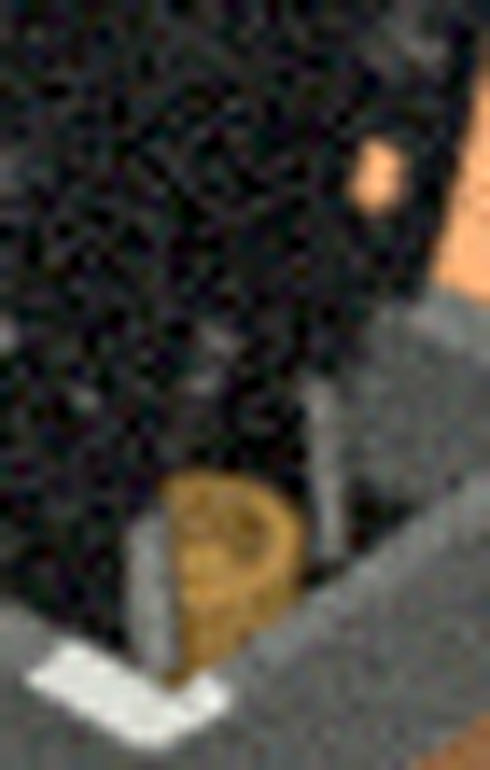

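Contact at 5.6 N, so the bush is on the floor with TCP z 0.0077 (floor at about z 0.004). The stub shows inside the bore. I release with a small opening.

```bash
python3 -m inch '0 0 -.0005 0 0 0 .5;0 0 0 0 0 0 .5;0 0 0 0 0 0 .45;0 0 0 0 0 0 .45;0 0 0 0 0 0 .45;0 0 0 0 0 0 .45'; python3 -m inch '0 0 -.01 0 0 0 .45;0 0 -.02 0 0 0 .45;0 0 -.03 0 0 0 .45;0 0 -.03 0 0 0 .45;0 0 -.03 0 0 0 .45;0 0 0 0 0 0 .45;0 0 0 0 0 0 .45'
python3 - <<'E'
from h import *
togo([.5,.05,.1])
im=grab_frame("side")
s=cv2.resize(im[190:275,205:330],None,fx=6,fy=6,interpolation=cv2.INTER_CUBIC)
cv2.imwrite("pics/a10.png",np.clip(s.astype(float)*1.5,0,255).astype(np.uint8))
E
```

```text
time: 12.03
tool_pos: [0.5383, 0.0528, 0.0073]
tool_rot: [-0.0, 0.987, 0.163, -0.0]
contact_force: [-0.2, -0.2, -0.2]
gripper_width: 0.553
time: 12.62
tool_pos: [0.5403, 0.0528, 0.131]
tool_rot: [0.001, 0.987, 0.163, 0.003]
contact_force: [-0.6, 0.5, 0.1]
gripper_width: 0.55
pos [0.5403 0.0528 0.131 ] x [0.9466 0.3222 0.0058] z [ 6.2e-03 -3.0e-04 -1.0e+00] t 12.6167 F [-0.6  0.5  0.1] w 0.5495725404303439
togo tool [-0.0392 -0.0104  0.0307]
```

View pics/a10.png

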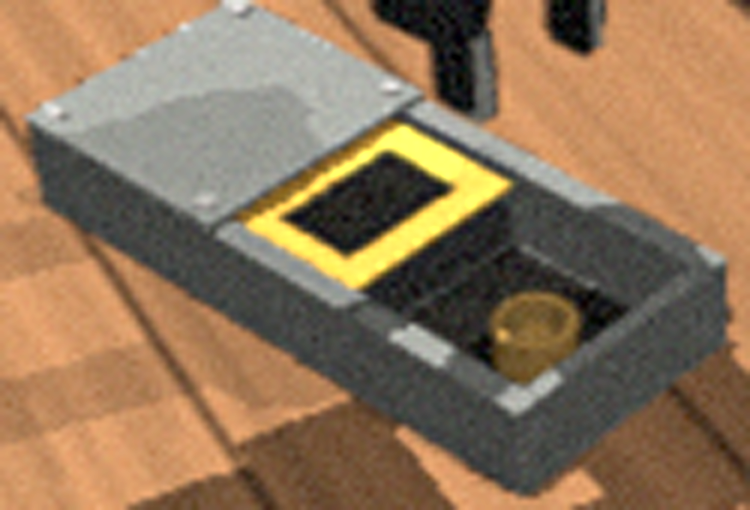

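The bush stands upright at crop (537,335) with the stub visible in its bore, and the fingers are clear. Next I locate the patch in both views.

```bash
python3 - <<'E'
from h import *
T=lambda x,y:((x+.5)/7-.5+210,(y+.5)/7-.5+220)
S=lambda x,y:((x+.5)/6-.5+205,(y+.5)/6-.5+185)
for z in(.032,.036,.040): print(z,plane("top",*T(371,245),z).round(4),plane("side",*S(367.5,232),z).round(4))
print(tri(T(371,245),S(367.5,232)))
togo([.517,.120,.08])
E
```

```text
0.032 [0.5123 0.1395 0.032 ] [0.512  0.1421 0.032 ]
0.036 [0.5118 0.1391 0.036 ] [0.51   0.1372 0.036 ]
0.04 [0.5112 0.1388 0.04  ] [0.5081 0.1322 0.04  ]
(array([0.51149872, 0.13944219, 0.03410524]), np.float64(0.0010860758467130267))
pos [0.5388 0.0528 0.1286] x [0.9467 0.3222 0.0019] z [ 2.1e-03 -1.0e-04 -1.0e+00] t 12.6667 F [-0.2 -0.3 -0.4] w 0.5512644403046204
togo tool [ 0.0009 -0.0707  0.0486]
```

```bash
python3 -m inch '0 -.03 0 0 0 0 1;0 -.03 0 0 0 0 1;0 -.03 0.01 0 0 0 1;0 0 .02 0 0 0 1;0 0 .02 0 0 0 1;0 0 0 0 0 0 1;0 0 0 0 0 0 1;0 0 0 0 0 0 1;0 0 0 0 0 0 1;0 0 0 0 0 0 1'
python3 - <<'E'
from h import *
togo([.512,.139,.04])
E
```

```text
time: 13.5
tool_pos: [0.5104, 0.1378, 0.0788]
tool_rot: [0.0, 0.987, 0.163, 0.001]
contact_force: [0.6, -0.0, 0.4]
gripper_width: -0.003
pos [0.5104 0.1378 0.0788] x [0.9469 0.3216 0.0022] z [ 2.2e-03  2.0e-04 -1.0e+00] t 13.5 F [ 0.6 -0.   0.4] w -0.003041720318432856
togo tool [ 0.0018 -0.0006  0.0388]
```

```bash
python3 -m inch '.001 -.001 .01 0 0 0 1;0 0 .01 0 0 0 1;0 0 .01 0 0 0 1;0 0 .004 0 0 0 1;0 0 0 0 0 0 1;0 0 0 0 0 0 1;0 0 0 0 0 0 1;0 0 0 0 0 0 1'
python3 - <<'E'
from h import *
togo([.512,.139,.036])
im=grab_frame("side")
s=cv2.resize(im[180:265,205:330],None,fx=6,fy=6,interpolation=cv2.INTER_CUBIC)
cv2.imwrite("pics/a11.png",np.clip(s.astype(float)*1.5,0,255).astype(np.uint8))
E
```

```text
time: 14.17
tool_pos: [0.5104, 0.1394, 0.0439]
tool_rot: [0.0, 0.987, 0.163, 0.0]
contact_force: [-0.4, -0.7, 1.0]
gripper_width: 0.002
pos [0.5104 0.1394 0.0439] x [0.9467 0.3222 0.001 ] z [ 1.e-03  1.e-04 -1.e+00] t 14.1667 F [-0.4 -0.7  1. ] w 0.0021188436441707836
togo tool [0.0014 0.0008 0.0079]
```

View pics/a11.png

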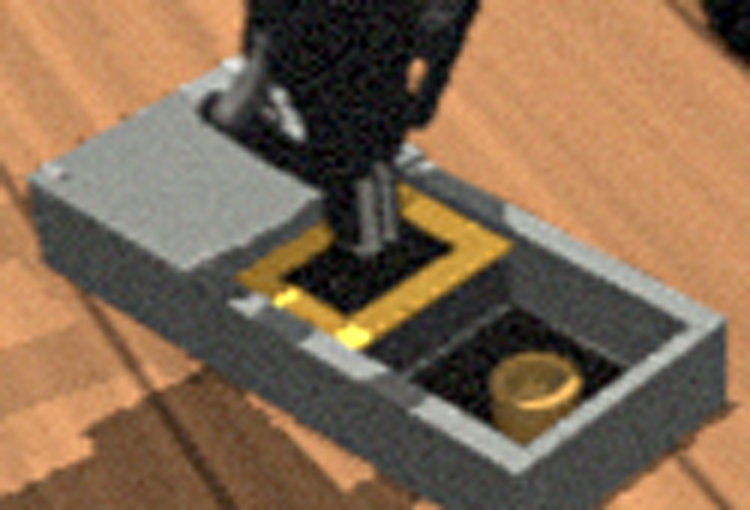

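The closed fingers are over the black patch, with the tip at crop (375,245) and the patch centre near (367,260). The bush is unchanged. I descend in small steps to touch.

```bash
python3 -m inch '.001 .001 .002 0 0 0 1;0 0 .002 0 0 0 1;0 0 0 0 0 0 1;0 0 0 0 0 0 1;0 0 0 0 0 0 1'; python3 -m inch '0 0 .0008 0 0 0 1;0 0 0 0 0 0 1;0 0 0 0 0 0 1'; python3 -m inch '0 0 .0008 0 0 0 1;0 0 0 0 0 0 1;0 0 0 0 0 0 1'
```

```text
time: 14.63
tool_pos: [0.5112, 0.1386, 0.0394]
tool_rot: [0.0, 0.987, 0.163, -0.0]
contact_force: [-0.3, -0.3, -0.7]
gripper_width: -0.001
time: 14.88
tool_pos: [0.5112, 0.1387, 0.0386]
tool_rot: [-0.0, 0.987, 0.163, -0.0]
contact_force: [0.6, -0.8, -0.3]
gripper_width: 0.001
time: 15.13
tool_pos: [0.5112, 0.1387, 0.0377]
tool_rot: [0.0, 0.987, 0.163, -0.0]
contact_force: [0.7, -0.2, 0.1]
gripper_width: 0.002
```

```bash
python3 -m inch '0 0 .0008 0 0 0 1;0 0 0 0 0 0 1;0 0 0 0 0 0 1'
```

```text
time: 15.38
tool_pos: [0.5112, 0.1386, 0.0369]
tool_rot: [0.0, 0.987, 0.163, -0.0]
contact_force: [0.3, -0.4, 0.4]
gripper_width: -0.005
```

```bash
python3 -m inch '0 0 .0008 0 0 0 1;0 0 0 0 0 0 1;0 0 0 0 0 0 1'
```

```text
time: 15.63
tool_pos: [0.5112, 0.1387, 0.0361]
tool_rot: [-0.0, 0.987, 0.163, -0.0]
contact_force: [-0.2, 0.3, 0.0]
gripper_width: -0.004
```

```bash
python3 -m inch '0 0 .0008 0 0 0 1;0 0 0 0 0 0 1;0 0 0 0 0 0 1'
```

```text
time: 15.88
tool_pos: [0.5112, 0.1386, 0.0353]
tool_rot: [-0.0, 0.987, 0.163, -0.0]
contact_force: [0.1, 0.1, -0.3]
gripper_width: 0.0
```

```bash
python3 -m inch '0 0 .0005 0 0 0 1;0 0 0 0 0 0 1;0 0 0 0 0 0 1'
```

```text
time: 16.13
tool_pos: [0.5112, 0.1386, 0.0349]
tool_rot: [0.0, 0.987, 0.163, -0.0]
contact_force: [0.8, 0.0, -0.1]
gripper_width: -0.001
```

```bash
python3 -m inch '0 0 .0006 0 0 0 1;0 0 0 0 0 0 1;0 0 0 0 0 0 1'
```

```text
time: 16.38
tool_pos: [0.5113, 0.1387, 0.0347]
tool_rot: [0.0, 0.987, 0.163, -0.0]
contact_force: [-2.9, -0.5, 4.0]
gripper_width: 0.002
```

```bash
python3 -m inch '0 0 .0006 0 0 0 1;0 0 0 0 0 0 1;0 0 0 0 0 0 1'
```

```text
time: 16.63
tool_pos: [0.5114, 0.1387, 0.0346]
tool_rot: [0.0, 0.987, 0.163, -0.0]
contact_force: [-4.5, 0.1, 7.8]
gripper_width: 0.001
```

```bash
python3 -m inch '-.0005 0 .0006 0 0 0 1;0 0 0 0 0 0 1;0 0 0 0 0 0 1'
```

```text
time: 16.88
tool_pos: [0.5114, 0.1387, 0.0346]
tool_rot: [-0.0, 0.987, 0.163, 0.0]
contact_force: [-4.0, -0.5, 9.6]
gripper_width: 0.001
```

```bash
python3 -m inch '-.0003 0 .0004 0 0 0 1;0 0 0 0 0 0 1;0 0 0 0 0 0 1'
```

```text
time: 17.13
tool_pos: [0.5114, 0.1387, 0.0346]
tool_rot: [-0.0, 0.987, 0.163, 0.001]
contact_force: [-4.8, -1.0, 12.1]
gripper_width: -0.002
```

```bash
python3 -m inch '-.0003 0 .0004 0 0 0 1;0 0 0 0 0 0 1;0 .0015 0 0 0 0 1;0 .0015 0 0 0 0 1;0 0 0 0 0 0 1'
```

```text
time: 17.55
tool_pos: [0.5121, 0.1365, 0.0346]
tool_rot: [-0.001, 0.987, 0.163, 0.001]
contact_force: [-4.5, 2.4, 12.5]
gripper_width: -0.004
```

```bash
python3 -m inch '0 .002 .0003 0 0 0 1;0 .002 0 0 0 0 1;0 .002 0 0 0 0 1'
```

```text
time: 17.8
tool_pos: [0.514, 0.131, 0.0345]
tool_rot: [-0.001, 0.987, 0.163, 0.001]
contact_force: [-6.1, 2.9, 14.8]
gripper_width: -0.002
```

```bash
python3 -m inch '0 .002 0 0 0 0 1;0 .002 0 0 0 0 1;0 .002 0 0 0 0 1'
```

```text
time: 18.05
tool_pos: [0.5159, 0.1253, 0.0344]
tool_rot: [-0.001, 0.987, 0.163, 0.001]
contact_force: [-7.0, 3.4, 12.7]
gripper_width: 0.001
```

```bash
python3 -m inch '0 .002 .0002 0 0 0 1;0 .002 0 0 0 0 1;0 .002 0 0 0 0 1;0 .002 0 0 0 0 1'
python3 - <<'E'
from h import *
im=grab_frame("side")
s=cv2.resize(im[180:265,205:330],None,fx=6,fy=6,interpolation=cv2.INTER_CUBIC)
cv2.imwrite("pics/a12.png",np.clip(s.astype(float)*1.5,0,255).astype(np.uint8))
E
```

```text
time: 18.38
tool_pos: [0.5185, 0.1176, 0.0342]
tool_rot: [-0.001, 0.987, 0.163, 0.001]
contact_force: [-6.4, 3.5, 14.3]
gripper_width: -0.0
```

View pics/a12.png

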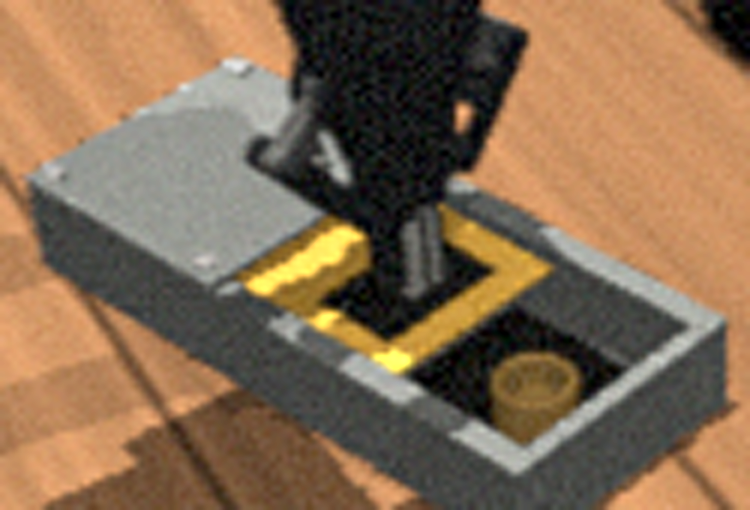

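The shutter follows the fingers: its leading corner moved from (510,243) to (552,268), and the finger is still on the patch. I continue in short calls.

```bash
python3 -m inch '0 .002 .0002 0 0 0 1;0 .002 0 0 0 0 1;0 .002 0 0 0 0 1;0 .002 0 0 0 0 1'
```

```text
time: 18.77
tool_pos: [0.5211, 0.11, 0.0341]
tool_rot: [-0.001, 0.987, 0.163, 0.001]
contact_force: [-5.1, 3.5, 15.5]
gripper_width: 0.001
```

```bash
python3 -m inch '0 .002 .0001 0 0 0 1;0 .002 0 0 0 0 1;0 .002 0 0 0 0 1;0 .002 0 0 0 0 1'
```

```text
time: 19.1
tool_pos: [0.5237, 0.1024, 0.034]
tool_rot: [-0.001, 0.987, 0.163, 0.001]
contact_force: [-6.4, 2.8, 14.6]
gripper_width: -0.002
```

```bash
python3 -m inch '0 .002 .0001 0 0 0 1;0 .002 0 0 0 0 1;0 .002 0 0 0 0 1;0 .002 0 0 0 0 1'
```

```text
time: 19.43
tool_pos: [0.5263, 0.0948, 0.0339]
tool_rot: [-0.001, 0.987, 0.163, 0.001]
contact_force: [-6.2, 3.0, 14.2]
gripper_width: -0.002
```

```bash
python3 -m inch '0 .002 .0002 0 0 0 1;0 .002 0 0 0 0 1;0 .002 0 0 0 0 1;0 .002 0 0 0 0 1'
```

```text
time: 19.77
tool_pos: [0.5289, 0.0872, 0.0338]
tool_rot: [-0.001, 0.987, 0.163, 0.001]
contact_force: [-6.4, 3.3, 14.4]
gripper_width: -0.004
```

```bash
python3 -m inch '0 .002 .0001 0 0 0 1;0 .002 0 0 0 0 1;0 .002 0 0 0 0 1;0 .002 0 0 0 0 1'
```

```text
time: 20.1
tool_pos: [0.5315, 0.0796, 0.0337]
tool_rot: [-0.001, 0.987, 0.163, 0.001]
contact_force: [-5.4, 3.2, 13.9]
gripper_width: 0.001
```

```bash
python3 -m inch '0 .002 .0001 0 0 0 1;0 .002 0 0 0 0 1;0 .002 0 0 0 0 1;0 .002 0 0 0 0 1'
```

```text
time: 20.43
tool_pos: [0.5341, 0.072, 0.0335]
tool_rot: [-0.001, 0.987, 0.163, 0.001]
contact_force: [-5.4, 2.8, 15.1]
gripper_width: 0.002
```

```bash
python3 -m inch '0 .002 .0001 0 0 0 1;0 .002 0 0 0 0 1;0 .002 0 0 0 0 1;0 .002 0 0 0 0 1'
```

```text
time: 20.77
tool_pos: [0.5367, 0.0644, 0.0335]
tool_rot: [-0.001, 0.987, 0.163, 0.001]
contact_force: [-6.0, 2.5, 14.3]
gripper_width: -0.001
```

```bash
python3 -m inch '0 .002 .0001 0 0 0 1;0 .002 0 0 0 0 1;0 .002 0 0 0 0 1'
python3 - <<'E'
from h import *
im=grab_frame("side")
s=cv2.resize(im[180:265,205:330],None,fx=6,fy=6,interpolation=cv2.INTER_CUBIC)
cv2.imwrite("pics/a13.png",np.clip(s.astype(float)*1.5,0,255).astype(np.uint8))
E
```

```text
time: 21.02
tool_pos: [0.5386, 0.0587, 0.0333]
tool_rot: [-0.001, 0.987, 0.163, 0.001]
contact_force: [-5.4, 4.3, 13.9]
gripper_width: -0.003
```

View pics/a13.png

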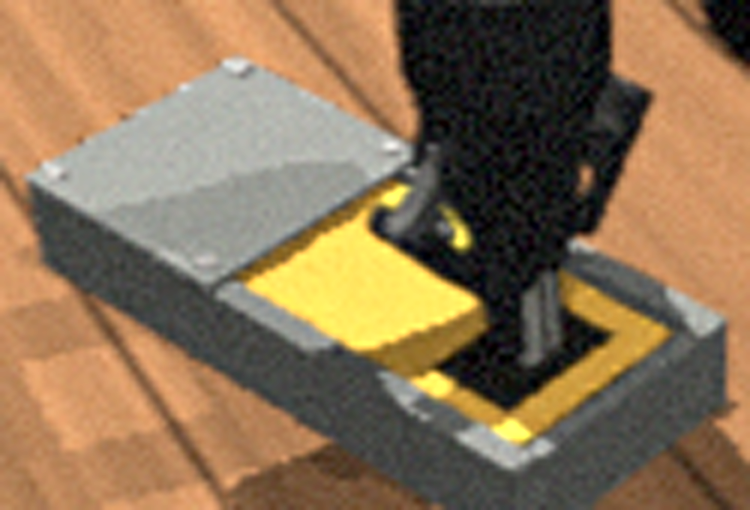

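The shutter is nearly shut, with its edge at (515,440)-(670,330) and a small gap left at the end wall. I continue slowly to the stop.

```bash
python3 -m inch '0 .002 .0001 0 0 0 1;0 .002 0 0 0 0 1;0 .001 0 0 0 0 1'
```

```text
time: 21.32
tool_pos: [0.5403, 0.0538, 0.0333]
tool_rot: [-0.001, 0.987, 0.163, 0.001]
contact_force: [-5.9, 3.3, 14.9]
gripper_width: -0.002
```

```bash
python3 -m inch '0 .001 .0001 0 0 0 1;0 .001 0 0 0 0 1;0 0 0 0 0 0 1'
```

```text
time: 21.57
tool_pos: [0.5409, 0.0518, 0.0332]
tool_rot: [-0.001, 0.987, 0.163, 0.001]
contact_force: [-6.6, 2.8, 14.9]
gripper_width: 0.002
```

```bash
python3 -m inch '0 .001 .0001 0 0 0 1;0 .001 0 0 0 0 1;0 0 0 0 0 0 1'
```

```text
time: 21.82
tool_pos: [0.5416, 0.05, 0.0332]
tool_rot: [-0.001, 0.987, 0.163, 0.001]
contact_force: [-6.5, 3.5, 15.6]
gripper_width: 0.007
```

```bash
python3 -m inch '0 .001 0 0 0 0 1;0 .001 0 0 0 0 1;0 0 0 0 0 0 1'
```

```text
time: 22.07
tool_pos: [0.542, 0.0487, 0.0331]
tool_rot: [-0.001, 0.987, 0.163, 0.001]
contact_force: [-6.8, 4.8, 15.9]
gripper_width: 0.0
```

```bash
python3 -m inch '0 .001 0 0 0 0 1;0 0 0 0 0 0 1'
python3 - <<'E'
from h import *
im=grab_frame("side")
s=cv2.resize(im[200:265,255:330],None,fx=9,fy=9,interpolation=cv2.INTER_CUBIC)
cv2.imwrite("pics/a14.png",np.clip(s.astype(float)*1.5,0,255).astype(np.uint8))
E
```

```text
time: 22.23
tool_pos: [0.5421, 0.0485, 0.0332]
tool_rot: [-0.002, 0.987, 0.163, 0.0]
contact_force: [-6.9, 7.6, 17.1]
gripper_width: -0.002
```

View pics/a14.png

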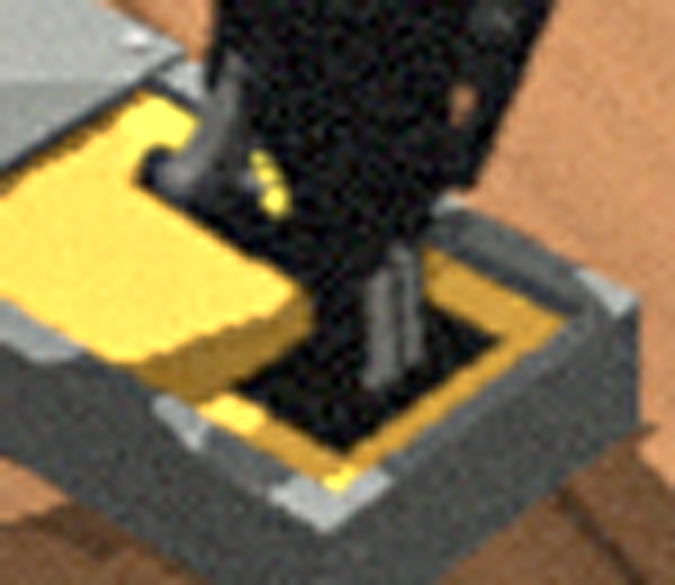

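The stop is reached: the TCP has stalled at y 0.0485 and the lateral force rose to 7.6 N, with no gap left in the picture. I lift straight off.

```bash
python3 -m inch '0 0 -.002 0 0 0 1;0 0 -.004 0 0 0 1;0 0 -.02 0 0 0 1;0 0 -.03 0 0 0 1;0 0 -.03 0 0 0 1;0 0 -.03 0 0 0 1'
python3 -m inch '0 .03 0 0 0 0 1;0 .03 0 0 0 0 1;0 .03 0 0 0 0 1;0 .03 0 0 0 0 1;0 .03 0 0 0 0 1;0 .03 0 0 0 0 1;0 .03 0 0 0 0 1;0 0 0 0 0 0 1;0 0 0 0 0 0 1;0 0 0 0 0 0 1'
python3 - <<'E'
from h import *
im=grab_frame("side");t=grab_frame("top")
s=cv2.resize(im[180:265,205:330],None,fx=6,fy=6,interpolation=cv2.INTER_CUBIC)
cv2.imwrite("pics/a15.png",np.clip(s.astype(float)*1.4,0,255).astype(np.uint8))
cv2.imwrite("pics/b15.png",cv2.resize(t[220:290,210:315],None,fx=7,fy=7,interpolation=cv2.INTER_CUBIC))
cv2.imwrite("pics/c15.png",im)
togo([.6,-.1,.1])
E
```

```text
time: 22.78
tool_pos: [0.5408, 0.0462, 0.1469]
tool_rot: [0.0, 0.987, 0.163, -0.001]
contact_force: [0.9, 0.1, 0.3]
gripper_width: -0.001
time: 23.62
tool_pos: [0.6086, -0.1521, 0.1458]
tool_rot: [-0.0, 0.987, 0.163, -0.0]
contact_force: [-0.3, 0.6, 0.0]
gripper_width: -0.001
pos [ 0.6087 -0.1514  0.1461] x [ 9.464e-01  3.230e-01 -5.000e-04] z [-7.e-04  4.e-04 -1.e+00] t 23.7167 F [-0.   1.3  0.5] w 0.002237253355385411
togo tool [ 0.0084 -0.0514  0.0461]
```

View pics/a15.png

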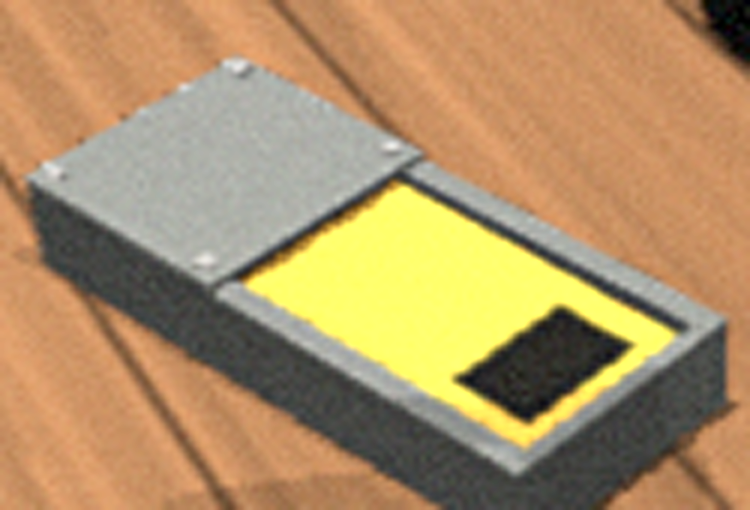

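View pics/b15.png

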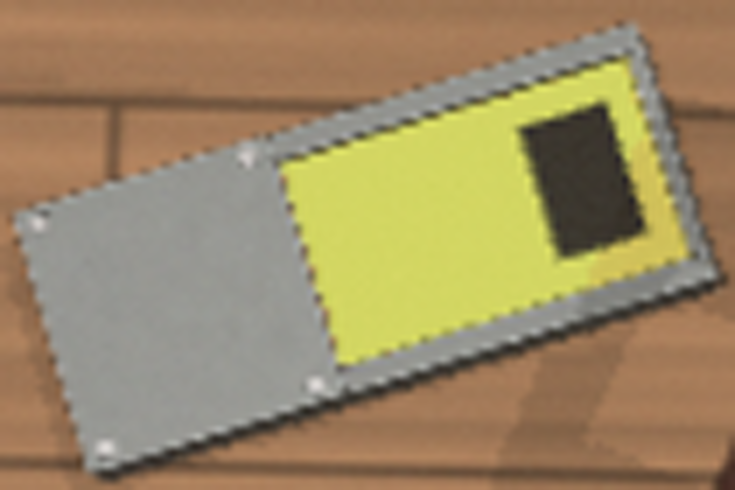

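View pics/c15.png

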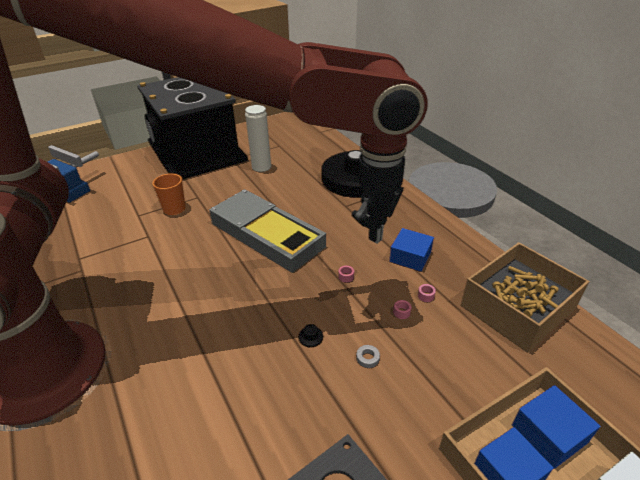

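Both views show the shutter tight against the end wall with no dark gap: top crop edge (630,57)-(690,258), patch at (583,180). The bystanders are in place and the arm is clear. Handing in.

```bash
python3 -c "
from plant import *
print(job_done(), state()['time'])"
```

```text
the job is handed in; nothing more can be done
the job is handed in; nothing more can be done
```

The brass bush is standing over the stub in the well, released, and the yellow shutter is slid fully shut. I handed the job in at about 24 s, and the hand-in gave no verdict.

- **Bush:** I picked it from among the three pink look-alikes and lowered it onto the stub. It touched the floor at 5.6 N. A picture after release showed it upright with the stub in its bore. It is hidden under the shutter now, so I could not check it again after shutting.
- **Shutter:** I pressed on the patch with about 14–15 N down and slid it roughly 95 mm until it stopped. The highest total force I read was about 20 N, at the stop and under the 22 N limit. I only read forces between moves, so a brief higher peak can't be ruled out.
- **Last checks:** Both camera views show no gap at the end wall. The bystanders in the side picture look where they were, judged by eye. The arm was clear, with about zero force on the tool.
- **What disagreed:**
    - The two cameras differed by 2–4 mm at the case, so I lined up bush and stub by comparing them in the side view.
    - One frame, taken before the arm had settled, suggested an offset of up to 8 mm. It went away once I re-measured.

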